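# Load the orbital shaker: every flask into the clamp of its size

## Robot

A 7-joint arm with a two-finger parallel gripper is mounted at the origin on a cart in front of the work surface, level with it; the furniture and walls round the work are solid. World frame = base frame: x ahead of the robot, y to its left, z up, the work surface at z = 0. Lengths are in m, angles in rad, forces in N, time in s.
With the tool pointing down it reaches from about 0.4 to 0.875 m from the base axis. Payload 19.3 kg.
Tool frame: the origin (TCP) lies midway between the tips of the shut fingers; the grasp point (between the pads) lies 19 mm behind it; z points along the fingers, y is the direction in which the jaws open and shut (so a half turn about z gives the same grasp; the last joint's range is limited). The gripper opens to 85 mm and grips with 20 to 120 N. Pads are 22 mm wide; open, the fingers measure 114 mm over their backs; the gripper's body (76 mm by 85 mm) begins 54 mm behind the grasp point. The pads swing forward as they close: fully open they stand 13 mm farther back than shut.
Start: joints at [-1.273, 0.521, -0.036, 1.599, 0.021, 1.021, -0.113], TCP at [0.225, 0.583, 0.231] pointing down, gripper open.
Joint ranges: [-2.91, 2.91], [-0.3, 2.13], [-1.5, 1.42], [0.17, 2.43], [-1.26, 4.41], [0.16, 1.93], [-2.52, 2.52]. Speed limits (rad/s): [1.89, 1.89, 2.39, 2.39, 3.01, 3.01, 3.01].

## Interface

Orientations are given as [roll, pitch, yaw] about the fixed x, y, z axes, in that order (R = Rz(yaw) Ry(pitch) Rx(roll)).
In Python, from workcell import telemetry, cams, workorder gives the robot as it stands. The module is installed in compiled form; this text tells all that it offers.
- The arm moves only by the tool apply_moves, never from a script. Its argument "steps" is a list of rows, each a list of 4 numbers: the shift along the tool's x, y, z in cm, then the turn about the tool's z in rad. A call has exactly 10 rows; each row is the pose to reach, as a shift and turn from the pose commanded when the call began, along the tool's axes at that moment; what a row does not reach only later rows make up. A row lasts 1/12 s, in which the tool goes at most 41.7 mm and 7.16 degrees, less where a joint would pass 70% of its speed; a pose out of reach is approached as far as the arm can. A call with a gripper value outside its range is refused whole. "claw" is the closure, from 0 (fully open) to 1 (shut), set as the call begins (left out, the last holds). The fingers move at their own pace and stop on an object; "force" is the grip in N (left out, the last holds). Time passes only in rows, so rows that repeat a pose let the fingers close, or fill a call up. It gives the time, the measured TCP pose, the force and the opening at its end, in the units of the state.
- telemetry.observe(): the state, without advancing time (a new reading comes with each control period).
- cams.grab_frame(name): name is "scene" or "top" or "wrist"; returns a dict with "color" (400x640x3 uint8, red, green, blue), "mtx" (3x3 intrinsics, pixels), "eye" and "orientation" of the camera in the world; the wrist camera has in their place "T_tool_cam" (4x4, takes a point from camera to tool coordinates, whose origin is the TCP and whose axes are the flange's). Camera axes: x right, y down, z forward; pixel columns grow to the right and rows downward; lengths in m; the calibration is good to about 2 mm. A picture is of the moment at which its call begins: read the wrist's pose just before it. There is no depth.
- workorder.job_done(): hands the job in, once; it reports no verdict.
Trained networks look in the newest picture that a camera, given by its name, has taken for a name from the list of things; names that differ only in an ending like _2 or _b are one class to them, and where a whole thing is asked for, a point or a joint stands for the part that bears it (a point fixed in the world has none). Each returns a list of dicts, best first, with "score" (0 to 1); they miss things now and then, are a little off and sometimes report something else, mostly with a low value. They report only what shows in the picture. A call takes as long as a camera call. They do not tell look-alikes from the thing itself.
- cams.find_in(camera, name): "box" ([left, top, width, height] in pixels, round what is visible of it).
- cams.pinpoint(camera, name): "uv" ([column, row] in pixels: a listed point, or the origin of a listed thing).
The state is a dict: "clock": time; "qpos": joint angles; "qd": joint speeds; "joint_efforts": joint torques, N m; "position": TCP position; "tool_rot": TCP orientation; "force": force on the tool from outside, world axes, zero at the start; "moment": the same for the moment, N m; "grip_width": finger opening in m.
Only numpy, scipy, OpenCV 4.12 (cv2) and the standard library are available. Lean on these libraries where they do the work, as an engineer would, in place of code of your own. Each camera call takes 0.05 s, during which the arm holds its last target. There are 200 camera calls.

## Task

Load the orbital shaker: stand each of the five capped flasks upright in a clamp made for its size (one large, two medium, two small), fully down on the clamp's seat, so that none can rattle loose when the platform runs. Do not knock any flask over, and leave all five standing free.

Things in the scene. Friction and masses are not known exactly. Their poses are not given: they have to be found in the camera images.
- flask_large_mid (a point): Loose large conical flask of clear glass with a ribbed white cap, the only one of its size, upright on the bench at the start. Base 84 mm wide, height 142 mm. Grasp the fixed cap from above: 41 mm wide, 28 mm tall, its centre 128 mm above the base. Under 0.2 kg. Point: on the axis, half-way up (71 mm above the base); z is the axis, up; yaw is of no account.
- flask_medium_1_mid (a point): Loose medium conical flask of clear glass with a ribbed white cap, one of two identical medium flasks, upright on the bench at the start. Base 66 mm wide, height 112 mm. Grasp the fixed cap from above: 35 mm wide, 26 mm tall, its centre 99 mm above the base. Under 0.2 kg. Point: on the axis, half-way up (56 mm above the base); z is the axis, up; yaw is of no account.
- flask_medium_2_mid (a point): Loose medium conical flask of clear glass with a ribbed white cap, one of two identical medium flasks, upright on the bench at the start. Base 66 mm wide, height 112 mm. Grasp the fixed cap from above: 35 mm wide, 26 mm tall, its centre 99 mm above the base. Under 0.2 kg. Point: on the axis, half-way up (56 mm above the base); z is the axis, up; yaw is of no account.
- flask_small_1_mid (a point): Loose small conical flask of clear glass with a ribbed white cap, one of two identical small flasks, upright on the bench at the start. Base 44 mm wide, height 74 mm. Grasp the fixed cap from above: 28 mm wide, 22 mm tall, its centre 63 mm above the base. Under 0.2 kg. Point: on the axis, half-way up (37 mm above the base); z is the axis, up; yaw is of no account.
- flask_small_2_mid (a point): Loose small conical flask of clear glass with a ribbed white cap, one of two identical small flasks, upright on the bench at the start. Base 44 mm wide, height 74 mm. Grasp the fixed cap from above: 28 mm wide, 22 mm tall, its centre 63 mm above the base. Under 0.2 kg. Point: on the axis, half-way up (37 mm above the base); z is the axis, up; yaw is of no account.
- clamp_large_seat (a point): Steel clamp for a large flask, the only one of its size, fixed on the shaker's 270 mm square platform (top 75 mm over the bench): a round foot with four rigid arms, 90 mm apart at the bottom, flaring to 105 mm at the tips, 36 mm above the seat. Clamps stand mid-platform and 120 mm from there toward each corner. Point: centre of the seat, where the base rests; z up, x and y along the platform's edges.
- clamp_medium_1_seat (a point): Steel clamp for a medium flask, one of two identical medium clamps, fixed on the shaker's 270 mm square platform (top 75 mm over the bench): a round foot with four rigid arms, 72 mm apart at the bottom, flaring to 87 mm at the tips, 36 mm above the seat. Clamps stand mid-platform and 120 mm from there toward each corner. Point: centre of the seat, where the base rests; z up, x and y along the platform's edges.
- clamp_medium_2_seat (a point): Steel clamp for a medium flask, one of two identical medium clamps, fixed on the shaker's 270 mm square platform (top 75 mm over the bench): a round foot with four rigid arms, 72 mm apart at the bottom, flaring to 87 mm at the tips, 36 mm above the seat. Clamps stand mid-platform and 120 mm from there toward each corner. Point: centre of the seat, where the base rests; z up, x and y along the platform's edges.
- clamp_small_1_seat (a point): Steel clamp for a small flask, one of two identical small clamps, fixed on the shaker's 270 mm square platform (top 75 mm over the bench): a round foot with four rigid arms, 50 mm apart at the bottom, flaring to 65 mm at the tips, 36 mm above the seat. Clamps stand mid-platform and 120 mm from there toward each corner. Point: centre of the seat, where the base rests; z up, x and y along the platform's edges.
- clamp_small_2_seat (a point): Steel clamp for a small flask, one of two identical small clamps, fixed on the shaker's 270 mm square platform (top 75 mm over the bench): a round foot with four rigid arms, 50 mm apart at the bottom, flaring to 65 mm at the tips, 36 mm above the seat. Clamps stand mid-platform and 120 mm from there toward each corner. Point: centre of the seat, where the base rests; z up, x and y along the platform's edges.
Not all that is in view belongs to the job. What is shaped like the part that bears flask_large_mid but orange is not meant. What is shaped like the part that bears flask_medium_1_mid but black is not meant.

How it is judged:
By the outcome, as a careful person would: the job done as asked, in the order asked, and still so for the second after the job is handed in, with the robot touching nothing.
It also fails if it takes over 136 s, if anything falls off the work surface, if the arm or the gripper's body presses on something with over 40 N, if the wrist force passes 120 N, or if a joint passes its speed limit or range.

## Working session

There is one attempt and no reset: what is moved stays moved. The work goes in short steps, Python scripts to look and compute and a tool call to move; the robot and the scene stay as the last step left them, time stands still between calls to the robot, and variables do not carry over. Pictures are saved under pics/ and viewed, about 12 in all and at most 16, crops included, and the job is handed in when it is done.

Besides the shell and the picture viewer there is one more tool, called after "Emit:" as name(argument=value, ...), one argument or row to a line, values as JSON. apply_moves: Moves the arm, as the interface text tells. Its arguments: {"type":"object","properties":{"steps":{"type":"array"},"claw":{"type":"number"},"force":{"type":"number"}},"required":["steps"]}

```bash
mkdir -p pics; python3 - <<'E'
from workcell import telemetry, cams
import cv2
print(telemetry.observe())
for n in ["scene","top"]:
    f=cams.grab_frame(n); cv2.imwrite(f"pics/{n}0.png",f["color"][:,:,::-1])
    print(n,f["mtx"].tolist(),f["eye"],f["orientation"])
    for t in ["flask_large_mid","flask_medium_1_mid","flask_small_1_mid","clamp_large_seat","clamp_medium_1_seat","clamp_small_1_seat"]:
        print(t,[( [round(x) for x in d["uv"]],round(d["score"],2)) for d in cams.pinpoint(n,t)])
E
```

```text
{'clock': 0.0, 'qpos': array([-1.27320751,  0.52203844, -0.03633475,  1.59998933,  0.0212053 ,
        1.02106648, -0.11282403]), 'qd': array([ 2.57838169e-04, -1.94137124e-03,  4.29102175e-05, -1.67609493e-03,
        2.20030450e-04, -3.77126715e-04, -3.64526834e-04]), 'joint_efforts': array([ 1.69064160e-04, -9.27083158e+01,  1.98010504e+00, -3.69931054e+01,
        1.78424874e-02,  8.32770980e-03,  1.03830416e-05]), 'position': array([0.22463527, 0.5828909 , 0.23071711]), 'tool_rot': array([-3.14047900e+00,  7.89135817e-05,  2.77377869e+00]), 'force': array([0.17269585, 0.02529415, 0.20940198]), 'moment': array([0.01561552, 0.01167006, 0.01464585]), 'grip_width': 0.08514516590356766}
scene [[416.97429145856887, 0.0, 319.5882018745364], [0.0, 416.97429145856887, 202.14219193403494], [0.0, 0.0, 1.0]] [-0.22239463 -0.6121827   1.13385947] [-2.42066886 -0.00487148 -0.8793588 ]
flask_large_mid [([466, 253], 0.93), ([397, 212], 0.61), ([315, 168], 0.19)]
flask_medium_1_mid [([372, 250], 0.79)]
flask_small_1_mid [([233, 153], 0.61), ([360, 184], 0.52)]
clamp_large_seat [([312, 167], 0.86)]
clamp_medium_1_seat [([338, 215], 0.83)]
clamp_small_1_seat [([328, 191], 0.76)]
top [[366.97162471234543, 0.0, 317.9175506543719], [0.0, 366.97162471234543, 200.70543127815566], [0.0, 0.0, 1.0]] [ 0.41394606 -0.03359229  1.1859891 ] [-3.07203257 -0.01044886 -1.58828655]
flask_large_mid [([386, 156], 0.84), ([467, 155], 0.61)]
flask_medium_1_mid [([262, 255], 0.62), ([388, 214], 0.57)]
flask_small_1_mid [([165, 197], 0.45)]
clamp_large_seat [([392, 213], 0.44), ([170, 197], 0.29)]
clamp_medium_1_seat [([339, 205], 0.65)]
clamp_small_1_seat []
```

View pics/scene0.png

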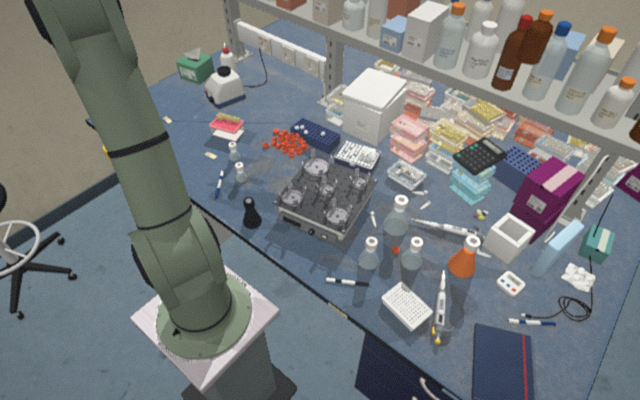

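View pics/top0.png

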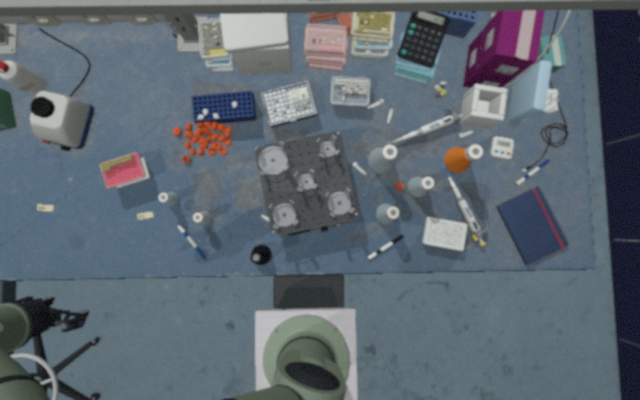

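The scene has a clear large flask (top ~383,158), and the orange one at (456,160) is a decoy. The clear mediums are at (387,213) and (420,187), and the black one at (262,255) is a decoy. The smalls are at (168,199) and (200,218). Next is a close crop for the clamps and caps.

```bash
cat > h.py <<'E'
import numpy as np, cv2
from scipy.spatial.transform import Rotation as R
from workcell import telemetry, cams
def pose():
    s=telemetry.observe(); T=np.eye(4); T[:3,:3]=R.from_euler('xyz',s['tool_rot']).as_matrix(); T[:3,3]=s['position']; return T
def grab(n):
    T=pose(); f=cams.grab_frame(n)
    if n=="wrist": C=T@np.array(f["T_tool_cam"])
    else:
        C=np.eye(4); C[:3,:3]=R.from_euler('xyz',f["orientation"]).as_matrix(); C[:3,3]=f["eye"]
    return f["color"][:,:,::-1].copy(),np.array(f["mtx"]),C
def toplane(uv,K,C,z):
    d=C[:3,:3]@np.linalg.inv(K)@np.array([*uv,1.]); return C[:3,3]+d*(z-C[2,3])/d[2]
def proj(p,K,C):
    q=K@(C[:3,:3].T@(np.array(p)-C[:3,3])); return q[:2]/q[2]
E
python3 - <<'E'
from h import *
im,K,C=grab("top")
for n,uv,z in [("L",(389,152),.142),("M1",(392,213),.112),("M2",(427,184),.112),("S1",(164,197),.074),("S2",(197,217),.074),
 ("c00",(273,159),.1),("c01",(329,148),.1),("cm",(306,181),.1),("c10",(284,215),.1),("c11",(340,203),.1)]:
    print(n,toplane(uv,K,C,z).round(3))
cv2.imwrite("pics/c1.png",cv2.resize(im[125:265,150:480],None,fx=2.4,fy=2.4,interpolation=cv2.INTER_CUBIC))
w,K,C=grab("wrist"); print(K.tolist(),(np.linalg.inv(pose())@C).round(3).tolist())
E
```

```text
L [ 0.624 -0.253  0.142]
M1 [ 0.449 -0.263  0.112]
M2 [ 0.533 -0.369  0.112]
S1 [0.51  0.419 0.074]
S2 [0.448 0.319 0.074]
c00 [0.616 0.086 0.1  ]
c01 [ 0.647 -0.082  0.1  ]
cm [ 0.549 -0.012  0.1  ]
c10 [0.449 0.055 0.1  ]
c11 [ 0.481 -0.112  0.1  ]
[[290.3002831151368, 0.0, 315.7411214403332], [0.0, 290.3002831151368, 195.60586609160345], [0.0, 0.0, 1.0]] [[-0.0, -0.949, -0.317, 0.082], [1.0, 0.0, -0.001, -0.0], [0.001, -0.317, 0.949, -0.144], [0.0, 0.0, 0.0, 1.0]]
```

View pics/c1.png

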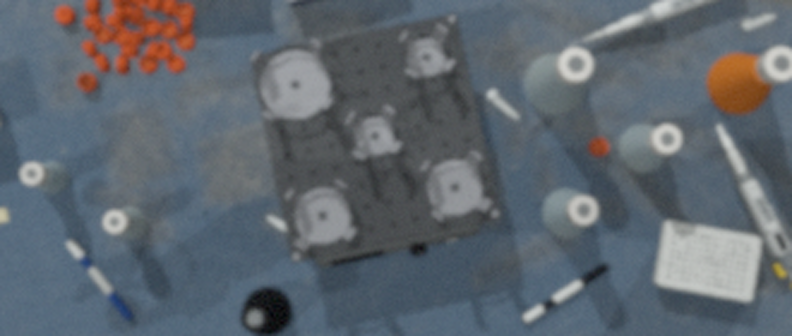

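The clear crop matches the descriptions. The large clamp is top-left (273,160). The small clamps are at (328,149) and centre (306,182). The medium clamps are at (284,215) and (340,203). Now I'll refine these numerically.

```bash
cat >> h.py <<'E'
from scipy.optimize import least_squares
H=dict(L=.142,M=.112,S=.074)
def cap(im,uv,r=12):  # centroid of bright white blob near uv
    u,v=map(int,np.round(uv)); s=im[v-r:v+r+1,u-r:u+r+1].astype(float); w=np.clip(s.min(2)-150,0,None)
    # largest component
    n,l,st,_=cv2.connectedComponentsWithStats((w>0).astype(np.uint8)); 
    if n<2: return None
    k=1+np.argmax(st[1:,4]); m=(l==k).astype(np.uint8); c,_=cv2.findContours(m,0,2); h=cv2.convexHull(max(c,key=cv2.contourArea))
    (x,y),rr=cv2.minEnclosingCircle(h); M=cv2.moments(h)
    return np.array([u-r+M['m10']/M['m00'],v-r+M['m01']/M['m00']]),rr
def platform(pts):  # pts order L,Sfar,Smid,Mleft,Mright ; world xy -> centre,yaw
    d=np.array([[1,1],[1,-1],[0,0],[-1,1],[-1,-1]])*.12/2**.5
    f=lambda p: d@np.array([[np.cos(p[2]),np.sin(p[2])],[-np.sin(p[2]),np.cos(p[2])]])+p[:2]
    s=least_squares(lambda p:(f(p)-pts).ravel(),[.55,0,0.1]); return s.x,f(s.x),f(s.x)-pts
E
python3 - <<'E'
from h import *
im,K,C=grab("top")
for n,uv,z in [("L",(390,152),.142),("M1",(393,212),.112),("M2",(428,182),.112),("S1",(163,197),.074),("S2",(198,217),.074)]:
    c,r=cap(im,uv); print(n,c.round(1),round(r,1),toplane(c,K,C,z).round(4))
d=[(272.9,160.4),(328.3,149.2),(306.3,181.7),(284.2,215),(339.6,203.3)]
x,s,e=platform(np.array([toplane(q,K,C,.08)[:2] for q in d])); print(x,s.round(4),(e*1000).round(1))
E
```

```text
L [389.1 151.2] 7.7 [ 0.6262 -0.2537  0.142 ]
M1 [392.2 211.9] 6.4 [ 0.452  -0.2635  0.112 ]
M2 [427.1 182.4] 6.7 [ 0.5374 -0.3695  0.112 ]
S1 [162.8 197. ] 5.0 [0.5104 0.4226 0.074 ]
S2 [197.4 217. ] 4.9 [0.4482 0.3178 0.074 ]
[ 0.54881325 -0.01222438  0.18863908] [[ 0.6162  0.087 ]
 [ 0.6481 -0.0797]
 [ 0.5488 -0.0122]
 [ 0.4496  0.0552]
 [ 0.4814 -0.1115]] [[ 0.3 -1.2]
 [ 0.3  1.3]
 [-0.3  0.1]
 [ 0.2 -0.5]
 [-0.5  0.4]]
```

```bash
cat >> h.py <<'E'
def mv(p,yaw=None):
    T=pose(); d=T[:3,:3].T@(np.array(p)-T[:3,3])*100; y=R.from_matrix(T[:3,:3]).as_euler('xyz')[2]
    return d.round(2), None if yaw is None else round(-((yaw-y+np.pi)%(2*np.pi)-np.pi),3)
E
python3 -c "
from h import *
print(mv((.448,.318,.2)))"
```

```text
(array([-30.37, -16.72,   3.13]), None)
```

Emit:
apply_moves(
  steps=[
    [-30.4,-16.7,3.1,0],
    [-30.4,-16.7,3.1,0],
    [-30.4,-16.7,3.1,0],
    [-30.4,-16.7,3.1,0],
    [-30.4,-16.7,3.1,0],
    [-30.4,-16.7,3.1,0],
    [-30.4,-16.7,3.1,0],
    [-30.4,-16.7,3.1,0],
    [-30.4,-16.7,3.1,0],
    [-30.4,-16.7,3.1,0],
  ],
  claw=0,
  force=30,
)

```text
clock: 1.68
position: [0.4511, 0.314, 0.2001]
tool_rot: [-3.141, 0.001, 2.768]
force: [0.0, -0.3, -1.4]
grip_width: 0.0853
```

```bash
python3 - <<'E'
from h import *
T=pose(); im,K,C=grab("wrist"); cv2.imwrite("pics/w1.png",im)
for n,p in [("S1",(.5104,.4226,.074)),("S2",(.4482,.3178,.074))]:
    q=proj(p,K,C); print(n,q)
    if not(20<q[0]<620 and 20<q[1]<380): continue
    r=cap(im,q,28)
    if r: print(r,toplane(r[0],K,C,.074))
print(T[:3,3])
E
```

```text
S1 [440.29192953 202.59700911]
(array([442.02939673, 201.38369121]), 15.621223449707031) [0.50977643 0.42449869 0.074     ]
S2 [318.63835657 183.44444108]
(array([321.94062619, 179.30660557]), 20.67012596130371) [0.44549771 0.32226129 0.074     ]
[0.45113736 0.31402571 0.20011718]
```

View pics/w1.png

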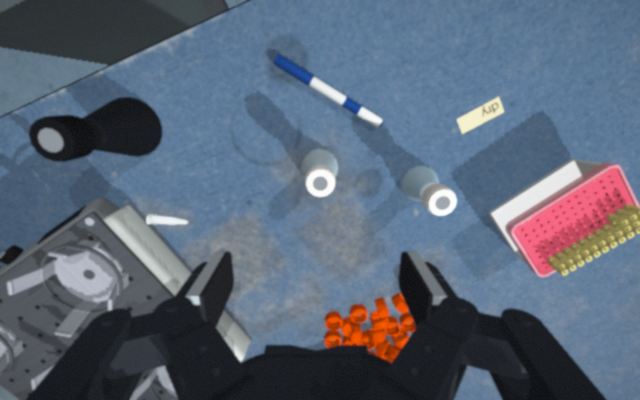

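```bash
python3 - <<'E'
from h import *
print(pose()[:3,3]); print(telemetry.observe()['tool_rot'])
print(mv((.447,.3195,.043)))
E
```

```text
[0.4495591  0.31627762 0.20023424]
[-3.14120745e+00  3.12017381e-04  2.77018751e+00]
(array([ 0.36,  0.21, 15.72]), None)
```

Emit:
apply_moves(
  steps=[
    [0.15,0.1,2,0],
    [0.15,0.1,5,0],
    [0.15,0.1,8,0],
    [0.15,0.1,11,0],
    [0.15,0.1,13,0],
    [0.15,0.1,14.5,0],
    [0.15,0.1,15.7,0],
    [0.15,0.1,15.7,0],
    [0.15,0.1,15.7,0],
    [0.15,0.1,15.7,0],
  ],
)

```text
clock: 2.57
position: [0.4475, 0.3202, 0.0442]
tool_rot: [3.14, 0.0, 2.774]
force: [0.6, 0.1, 0.6]
grip_width: 0.0856
```

Emit:
apply_moves(
  steps=[
    [0,0,0,0],
    [0,0,0,0],
    [0,0,0,0],
    [0,0,0,0],
    [0,0,0,0],
    [0,0,0,0],
    [0,0,0,0],
    [0,0,0,0],
    [0,0,0,0],
    [0,0,0,0],
  ],
  claw=1,
  force=30,
)

```text
clock: 3.4
position: [0.4474, 0.3196, 0.0436]
tool_rot: [3.141, 0.0, 2.774]
force: [-0.6, -1.1, 5.3]
grip_width: 0.027
```

Emit:
apply_moves(
  steps=[
    [0,0,-2,0],
    [0,0,-5,0],
    [0,0,-9,0],
    [0,0,-13,0],
    [0,0,-17,0],
    [0,0,-20,0],
    [-1,-0.9,-20,0],
    [-3.3,-3,-20,0],
    [-6,-5.4,-20,0],
    [-8.9,-8.1,-20,0],
  ],
  force=50,
)

```text
clock: 4.23
position: [0.5013, 0.2115, 0.2436]
tool_rot: [3.141, 0.0, 2.776]
force: [0.3, 0.3, 0.6]
grip_width: 0.026
```

Emit:
apply_moves(
  steps=[
    [-3,-2.7,0,0],
    [-6,-5.4,0,0],
    [-8.9,-8.1,0,0],
    [-11.9,-10.8,0,0],
    [-14.9,-13.5,0,0],
    [-17.5,-15.9,0,0],
    [-19.9,-18,0,0],
    [-21.9,-19.8,0,0],
    [-23.2,-21,0,0],
    [-24.2,-22,0,0],
  ],
)

```text
clock: 5.07
position: [0.6483, -0.0824, 0.243]
tool_rot: [-3.141, -0.0, 2.772]
force: [-0.1, 0.0, -0.7]
grip_width: 0.0264
```

```bash
python3 - <<'E'
from h import *
for i in range(6): im,K,C=grab("wrist")
cv2.imwrite("pics/w2.png",im); print(pose()[:3,3], telemetry.observe()['qpos'],telemetry.observe()['grip_width'])
s=np.array([[.6162,.087],[.6481,-.0797],[.5488,-.0122],[.4496,.0552],[.4814,-.1115]])
print([proj((*p,.08),K,C).round(1) for p in s])
E
```

```text
[ 0.64771026 -0.07900698  0.24336026] [-0.05207366  0.55928091  0.12884414  1.51365374 -0.07827136  1.07385633
  1.29910737] 0.02658713187765351
[array([460.2,  91.4]), array([315.6, 178.4]), array([343.9,  61.4]), array([380.7, -90.9]), array([220.1,  29.5])]
```

View pics/w2.png

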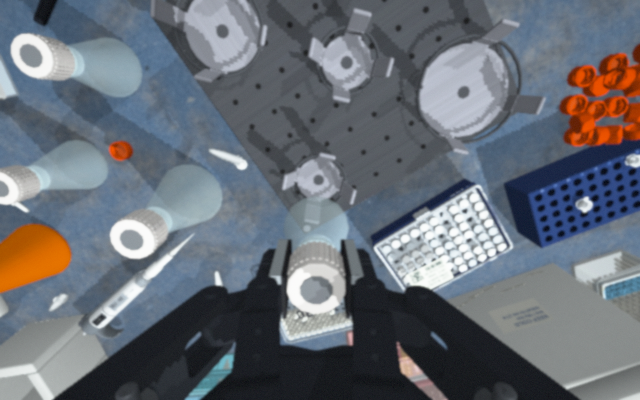

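Seat dots seen at L (463,92), Sfar (318,180), Smid (347,62) and Mright (222,31). They sit about 3 px right of the positions predicted from the top camera. I'll quarter-turn the tool to separate wrist calibration error from true position.

Emit:
apply_moves(
  steps=[
    [0,0,0,0.12],
    [0,0,0,0.24],
    [0,0,0,0.36],
    [0,0,0,0.48],
    [0,0,0,0.6],
    [0,0,0,0.72],
    [0,0,0,0.84],
    [0,0,0,0.96],
    [0,0,0,1.08],
    [0,0,0,1.2],
  ],
)

```text
clock: 6.2
position: [0.6478, -0.079, 0.2435]
tool_rot: [3.141, -0.001, 1.569]
force: [0.1, -0.5, 0.3]
grip_width: 0.0264
```

Emit:
apply_moves(
  steps=[
    [0,0,0,0.12],
    [0,0,0,0.24],
    [0,0,0,0.37],
    [0,0,0,0.37],
    [0,0,0,0.37],
    [0,0,0,0.37],
    [0,0,0,0.37],
    [0,0,0,0.37],
    [0,0,0,0.37],
    [0,0,0,0.37],
  ],
)

```text
clock: 7.03
position: [0.6479, -0.0805, 0.2433]
tool_rot: [-3.142, -0.0, 1.204]
force: [0.7, -0.1, -1.0]
grip_width: 0.0266
```

```bash
python3 - <<'E'
from h import *
im,K,C=grab("wrist")
cv2.imwrite("pics/w3.png",im); print(pose()[:3,3], telemetry.observe()['tool_rot'],telemetry.observe()['qpos'])
s=np.array([[.6162,.087],[.6481,-.0797],[.5488,-.0122],[.4496,.0552],[.4814,-.1115]])
print([proj((*p,.08),K,C).round(1) for p in s])
E
```

```text
[ 0.64790771 -0.08044577  0.24330667] [-3.14157764e+00 -4.92759636e-05  1.20422806e+00] [-0.29377894  0.61124532  0.52479527  1.52714575 -0.32992524  1.09230735
 -0.06123097]
[array([220.5,  26.7]), array([316.2, 176.3]), array([206.2, 151.3]), array([ 89.9, 124.8]), array([195. , 249.1])]
```

View pics/w3.png

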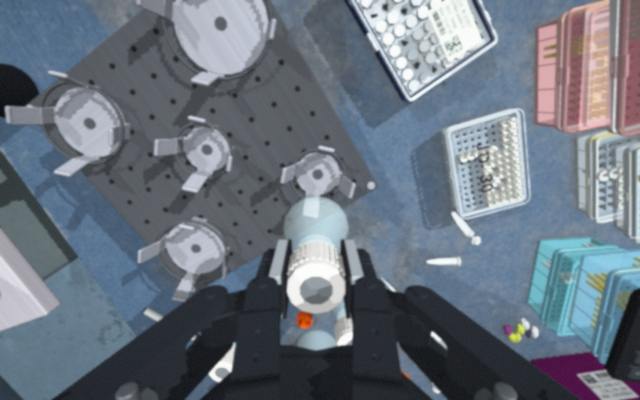

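```bash
cat >> h.py <<'E'
D5=np.array([[1,1],[1,-1],[0,0],[-1,1],[-1,-1]])*.12/2**.5
def seats(p):
    c,s=np.cos(p[2]),np.sin(p[2]); return np.c_[D5@np.array([[c,s],[-s,c]])+p[:2],np.full(5,p[3])]
E
python3 - <<'E'
from h import *
Tc=np.array([[0,-.949,-.317,.082],[1,0,-.001,0],[.001,-.317,.949,-.144],[0,0,0,1.]])
_,K,C=grab("wrist"); Tc=np.linalg.inv(pose())@C
def P(x,y,z,yaw):
    T=np.eye(4);T[:3,:3]=R.from_euler('xyz',[np.pi,0,yaw]).as_matrix();T[:3,3]=x,y,z;return T@Tc
V=[(P(.6477,-.0795,.2434,2.773),{0:(463,92),1:(318.5,180),2:(347,62),4:(222,31)}),
   (P(.6479,-.0804,.2433,1.2042),{0:(221,23.5),1:(318,174),2:(206,149.5),3:(90,123.5),4:(196,247.5)})]
def res(p):
    s=seats(p); return np.concatenate([proj(s[i],K,Cv)+p[4:6]-uv for Cv,d in V for i,uv in d.items()]+[[(p[3]-.08)/.002],np.array(p[4:6])/3])
r=least_squares(res,[.55,-.01,.19,.08,0,0]); print(r.x.round(4)); print(seats(r.x).round(4)); print(r.fun.round(1))
E
```

```text
[ 0.5515 -0.0106  0.193   0.0809 -0.6544  0.1845]
[[ 0.6185  0.0889  0.0809]
 [ 0.651  -0.0776  0.0809]
 [ 0.5515 -0.0106  0.0809]
 [ 0.4519  0.0564  0.0809]
 [ 0.4845 -0.1102  0.0809]]
[ 0.3 -0.3 -0.1 -0.5 -0.5  0.4  0.4  0.2 -0.1  0.  -0.5  0.1  0.9 -0.2
 -0.1 -0.3 -0.2  0.5  0.5 -0.2  0.1]
```

```bash
cat >> h.py <<'E'
def held(captop):  # captop: height of cap top above TCP; returns tool xy offset of cap axis
    im,K,C=grab("wrist"); C=np.linalg.inv(pose())@C
    uv=proj((0,0,-captop),K,C); c,r=cap(im,uv,45); d=C[:3,:3]@np.linalg.inv(K)@np.array([*c,1.]); p=C[:3,3]+d*(-captop-C[2,3])/d[2]
    return c.round(1),round(r,1),uv.round(1),(p[:2]*1000).round(1)
E
python3 - <<'E'
from h import *
print(held(.0304)); im=cv2.imread("pics/w3.png"); cv2.imwrite("pics/z1.png",cv2.resize(im[240:330,270:360],None,fx=5,fy=5))
print(pose()[:3,3])
E
```

```text
(array([319.9, 282.5]), 52.0, array([316.9, 285. ]), array([1.4, 1.3]))
[ 0.64791753 -0.08045016  0.24330072]
```

View pics/z1.png

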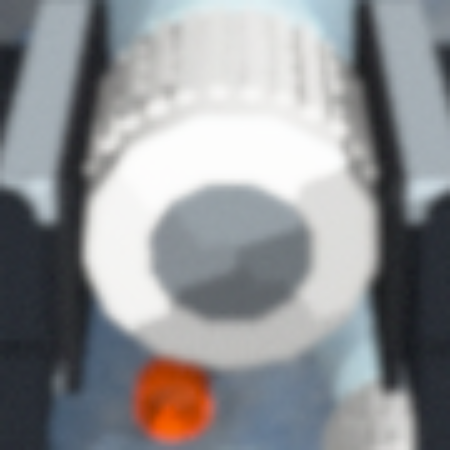

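Emit:
apply_moves(
  steps=[
    [0.47,0.19,1,0],
    [0.47,0.19,3,0],
    [0.47,0.19,5,0],
    [0.47,0.19,7,0],
    [0.47,0.19,8.5,0],
    [0.47,0.19,9.5,0],
    [0.47,0.19,10.4,0],
    [0.47,0.19,10.9,0],
    [0.47,0.19,10.9,0],
    [0.47,0.19,10.9,0],
  ],
)

```text
clock: 8.02
position: [0.6517, -0.0768, 0.1346]
tool_rot: [3.141, -0.0, 1.204]
force: [0.1, -0.5, 0.2]
grip_width: 0.0264
```

Emit:
apply_moves(
  steps=[
    [0,0,0.2,0],
    [0,0,0.4,0],
    [0,0,0.6,0],
    [0,0,0.8,0],
    [0,0,0.9,0],
    [0,0,0.9,0],
    [0,0,0.9,0],
    [0,0,0.9,0],
    [0,0,0.9,0],
    [0,0,0.9,0],
  ],
)

```text
clock: 8.85
position: [0.6515, -0.0767, 0.1254]
tool_rot: [3.141, -0.0, 1.204]
force: [-0.1, 0.1, -0.2]
grip_width: 0.0263
```

Emit:
apply_moves(
  steps=[
    [0,0,0.05,0],
    [0,0,0.1,0],
    [0,0,0.15,0],
    [0,0,0.2,0],
    [0,0,0.2,0],
    [0,0,0.2,0],
    [0,0,0.2,0],
    [0,0,0.2,0],
    [0,0,0.2,0],
    [0,0,0.2,0],
  ],
)

```text
clock: 9.68
position: [0.6514, -0.0767, 0.1233]
tool_rot: [-3.142, 0.0, 1.204]
force: [0.4, -0.6, -0.0]
grip_width: 0.0266
```

Emit:
apply_moves(
  steps=[
    [0,0,0.05,0],
    [0,0,0.1,0],
    [0,0,0.15,0],
    [0,0,0.2,0],
    [0,0,0.25,0],
    [0,0,0.3,0],
    [0,0,0.3,0],
    [0,0,0.3,0],
    [0,0,0.3,0],
    [0,0,0.3,0],
  ],
)

```text
clock: 10.52
position: [0.6518, -0.0767, 0.1226]
tool_rot: [3.14, -0.001, 1.204]
force: [-12.0, 2.8, 33.4]
grip_width: 0.0265
```

Emit:
apply_moves(
  steps=[
    [0,0,-0.1,0],
    [0,0,-0.2,0],
    [0,0,-0.2,0],
    [0,0,-0.2,0],
    [0,0,-0.2,0],
    [0,0,-0.2,0],
    [0,0,-0.2,0],
    [0,0,-0.2,0],
    [0,0,-0.2,0],
    [0,0,-0.2,0],
  ],
)

```text
clock: 11.35
position: [0.6516, -0.0767, 0.1228]
tool_rot: [3.141, -0.0, 1.204]
force: [-3.0, 0.2, 9.9]
grip_width: 0.0268
```

Emit:
apply_moves(
  steps=[
    [0,0,0,0],
    [0,0,0,0],
    [0,0,0,0],
    [0,0,0,0],
    [0,0,0,0],
    [0,0,-1,0],
    [0,0,-4,0],
    [0,0,-8,0],
    [0,0,-12,0],
    [0,0,-13,0],
  ],
  claw=0,
)

```text
clock: 12.18
position: [0.6531, -0.0776, 0.2592]
tool_rot: [3.135, -0.002, 1.203]
force: [0.5, -0.0, -0.5]
grip_width: 0.0852
```

```bash
python3 - <<'E'
from h import *
im,K,C=grab("wrist"); cv2.imwrite("pics/w4.png",im); print(pose()[:3,3], proj((.651,-.0776,.153),K,C),proj((.651,-.0776,.079),K,C))
s=cams.pinpoint("wrist","flask_small_1_mid"); print(s[:2], proj((.651,-.0776,.116),K,C))
E
```

```text
[ 0.65316257 -0.07742394  0.25864224] [313.37401611 194.19206594] [313.43270214 174.17898425]
[{'uv': [205.5, 151.7], 'score': 0.49}] [313.40681013 183.00866407]
```

View pics/w4.png

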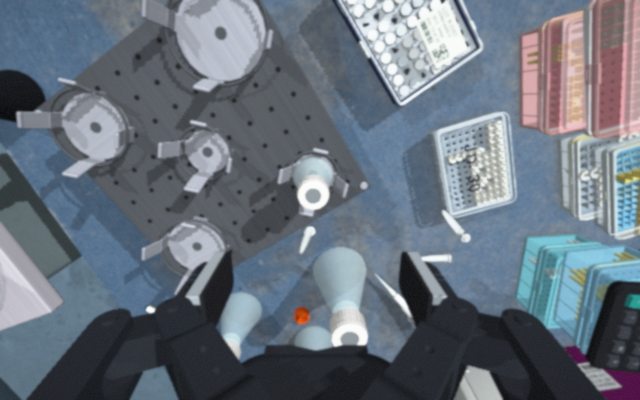

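Flask S2 is seated; its cap is at (313,194), exactly as predicted. Next is S1.

Emit:
apply_moves(
  steps=[
    [3.3,-2.5,0,0],
    [6.6,-5,0,0],
    [9.9,-7.4,0,0],
    [13.2,-9.8,0,0],
    [16.5,-12.3,0,0],
    [19.8,-14.7,0,0],
    [23.1,-17.2,1,0],
    [26.4,-19.6,2,0],
    [29.7,-22.1,3,0],
    [33,-24.5,4,0],
  ],
)

```text
clock: 13.12
position: [0.5405, 0.3186, 0.2121]
tool_rot: [-3.141, 0.001, 1.204]
force: [1.8, 0.4, 0.9]
grip_width: 0.0856
```

Emit:
apply_moves(
  steps=[
    [3.3,-2.5,1.2,0],
    [6.6,-5,1.2,0],
    [8.7,-6.5,1.2,0],
    [8.7,-6.5,1.2,0],
    [8.7,-6.5,1.2,0],
    [8.7,-6.5,1.2,0],
    [8.7,-6.5,1.2,0],
    [8.7,-6.5,1.2,0],
    [8.7,-6.5,1.2,0],
    [8.7,-6.5,1.2,0],
  ],
)

```text
clock: 13.95
position: [0.5127, 0.4208, 0.2011]
tool_rot: [3.142, -0.0, 1.203]
force: [-0.5, -0.5, -0.1]
grip_width: 0.0853
```

```bash
cat >> h.py <<'E'
def circ(im,uv,rad,r=30):  # Hough fit of cap top rim near uv with pixel radius rad
    u,v=map(int,np.round(uv)); g=cv2.cvtColor(im[v-r:v+r+1,u-r:u+r+1],cv2.COLOR_BGR2GRAY); g=cv2.resize(g,None,fx=4,fy=4,interpolation=cv2.INTER_CUBIC)
    c=cv2.HoughCircles(g,cv2.HOUGH_GRADIENT,1,40,param1=120,param2=10,minRadius=int(rad*3.4),maxRadius=int(rad*4.7))
    return None if c is None else [(round(a/4+u-r-.375,1),round(b/4+v-r-.375,1),round(q/4,1)) for a,b,q in c[0][:3]]
E
python3 - <<'E'
from h import *
T=pose(); im,K,C=grab("wrist"); cv2.imwrite("pics/w5.png",im)
p=(.511,.424,.074); q=proj(p,K,C); rad=290*.014/(C[2,3]-.074)/.97; print(T[:3,3],q,rad,cap(im,q,28))
for c in circ(im,q,rad) or []: print(c,toplane(c[:2],K,C,.074))
E
```

```text
[0.51266582 0.42082532 0.20105823] [313.59721295 184.23034868] 15.441842563581053 (array([314.96910112, 176.88842072]), 22.38871192932129)
(np.float32(313.2), np.float32(183.8), np.float32(14.5)) [0.51079749 0.42454439 0.074     ]
```

Emit:
apply_moves(
  steps=[
    [0.05,-0.1,2,0],
    [0.05,-0.1,5,0],
    [0.05,-0.1,8,0],
    [0.05,-0.1,11,0],
    [0.05,-0.1,13,0],
    [0.05,-0.1,14.5,0],
    [0.05,-0.1,15.7,0],
    [0.05,-0.1,15.7,0],
    [0.05,-0.1,15.7,0],
    [0.05,-0.1,15.7,0],
  ],
)

```text
clock: 14.83
position: [0.5122, 0.4226, 0.0452]
tool_rot: [3.141, -0.001, 1.204]
force: [-0.3, 0.4, -0.7]
grip_width: 0.0855
```

Emit:
apply_moves(
  steps=[
    [0,0,0,0],
    [0,0,0,0],
    [0,0,0,0],
    [0,0,0,0],
    [0,0,0,0],
    [0,0,0,0],
    [0,0,0,0],
    [0,0,0,0],
    [0,0,0,0],
    [0,0,0,0],
  ],
  claw=1,
  force=50,
)

```text
clock: 15.67
position: [0.5117, 0.4225, 0.0443]
tool_rot: [3.142, -0.001, 1.204]
force: [-1.3, -0.3, 6.2]
grip_width: 0.0267
```

Emit:
apply_moves(
  steps=[
    [0,0,-2,0],
    [0,0,-5,0],
    [0,0,-9,0],
    [0,0,-13,0],
    [0,0,-17,0],
    [0,0,-20,0],
    [-1.2,0.6,-20,0],
    [-3.9,1.9,-20,0],
    [-7,3.5,-20,0],
    [-10.5,5.2,-20,0],
  ],
)

```text
clock: 16.5
position: [0.522, 0.3051, 0.2436]
tool_rot: [-3.141, -0.0, 1.206]
force: [1.3, -0.1, -0.0]
grip_width: 0.0265
```

Emit:
apply_moves(
  steps=[
    [-3.5,1.7,0,0],
    [-7,3.5,0,0],
    [-10.5,5.2,0,0],
    [-14,6.9,0,0],
    [-17.5,8.6,0,0],
    [-20.5,10.1,0,0],
    [-23.4,11.6,0,0],
    [-26,12.9,0,0],
    [-27.6,13.6,0,0],
    [-28.5,14.05,0,0],
  ],
)

```text
clock: 17.33
position: [0.5511, -0.0137, 0.244]
tool_rot: [3.141, 0.0, 1.201]
force: [-0.1, 1.1, -0.2]
grip_width: 0.0265
```

```bash
cat >> h.py <<'E'
SEAT=seats([.5515,-.0106,.193,.079])
def held(captop,capr,seat):
    """tool-xy offset (mm) of held cap axis from Hough; and shift (cm) to put TCP / cap over the seat"""
    for _ in range(4): im,K,C=grab("wrist")
    T=pose(); C2=np.linalg.inv(T)@C; uv=proj((0,0,-captop),K,C2); z=(C2[:3,:3].T@(np.array([0,0,-captop])-C2[:3,3]))[2]
    print("exp",uv.round(1),"TCP",T[:3,3].round(4)); out=circ(im,uv,290*capr/z,60) or []
    for c in out:
        d=C2[:3,:3]@np.linalg.inv(K)@np.array([*c[:2],1.]); p=C2[:3,3]+d*(-captop-C2[2,3])/d[2]; print(c,(p[:2]*1000).round(1))
    print("shift TCP->seat cm",mv(SEAT[seat])[0]); return im
E
python3 - <<'E'
from h import *
im=held(.0298,.014,2); cv2.imwrite("pics/w6.png",im)
E
```

```text
exp [316.3 282.6] TCP [ 0.5513 -0.0097  0.2437]
(np.float32(315.5), np.float32(271.2), np.float32(33.7)) [ 6.1 -0.4]
(np.float32(315.5), np.float32(254.8), np.float32(31.5)) [14.5 -0.3]
(np.float32(315.5), np.float32(282.5), np.float32(28.7)) [ 0.  -0.4]
shift TCP->seat cm [-0.08  0.06 16.47]
```

Emit:
apply_moves(
  steps=[
    [-0.1,0.05,1,0],
    [-0.1,0.05,3,0],
    [-0.1,0.05,5,0],
    [-0.1,0.05,6,0],
    [-0.1,0.05,6.5,0],
    [-0.1,0.05,6.5,0],
    [-0.1,0.05,6.5,0],
    [-0.1,0.05,6.5,0],
    [-0.1,0.05,6.5,0],
    [-0.1,0.05,6.5,0],
  ],
)

```text
clock: 18.37
position: [0.5517, -0.0119, 0.1795]
tool_rot: [3.141, -0.001, 1.204]
force: [-0.1, -0.0, 0.2]
grip_width: 0.0269
```

```bash
python3 - <<'E'
from h import *
im=held(.0298,.014,2); cv2.imwrite("pics/w6.png",im[150:400,130:530]);print(proj(SEAT[2],*grab("wrist")[1:]))
E
```

```text
exp [316.9 284.2] TCP [ 0.5515 -0.0119  0.1791]
(np.float32(315.5), np.float32(273.8), np.float32(33.7)) [ 5.6 -0.7]
(np.float32(315.5), np.float32(254.8), np.float32(31.5)) [15.4 -0.7]
(np.float32(316.0), np.float32(285.2), np.float32(30.0)) [-0.6 -0.4]
shift TCP->seat cm [ 0.12 -0.05 10.01]
[315.89335164 193.97246793]
```

View pics/w6.png

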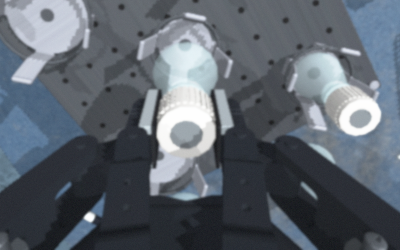

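Emit:
apply_moves(
  steps=[
    [0.15,-0.05,0.5,0],
    [0.15,-0.05,1.5,0],
    [0.15,-0.05,2.5,0],
    [0.15,-0.05,3.5,0],
    [0.15,-0.05,4.2,0],
    [0.15,-0.05,4.6,0],
    [0.15,-0.05,4.9,0],
    [0.15,-0.05,5.2,0],
    [0.15,-0.05,5.4,0],
    [0.15,-0.05,5.4,0],
  ],
)

```text
clock: 19.45
position: [0.5515, -0.0104, 0.1247]
tool_rot: [-3.142, 0.0, 1.204]
force: [-0.5, 0.7, -0.0]
grip_width: 0.0269
```

Emit:
apply_moves(
  steps=[
    [0,0,0.05,0],
    [0,0,0.1,0],
    [0,0,0.15,0],
    [0,0,0.2,0],
    [0,0,0.25,0],
    [0,0,0.3,0],
    [0,0,0.3,0],
    [0,0,0.3,0],
    [0,0,0.3,0],
    [0,0,0.3,0],
  ],
)

```text
clock: 20.28
position: [0.5518, -0.0103, 0.1231]
tool_rot: [3.141, -0.001, 1.204]
force: [-6.6, 1.4, 24.5]
grip_width: 0.0266
```

Emit:
apply_moves(
  steps=[
    [0,0,-0.1,0],
    [0,0,-0.15,0],
    [0,0,-0.15,0],
    [0,0,-0.15,0],
    [0,0,-0.15,0],
    [0,0,-0.15,0],
    [0,0,-0.15,0],
    [0,0,-0.15,0],
    [0,0,-0.15,0],
    [0,0,-0.15,0],
  ],
)

```text
clock: 21.12
position: [0.5514, -0.0104, 0.1234]
tool_rot: [-3.142, 0.0, 1.204]
force: [-0.3, -0.7, -0.4]
grip_width: 0.0266
```

Emit:
apply_moves(
  steps=[
    [0,0,0,0],
    [0,0,0,0],
    [0,0,0,0],
    [0,0,0,0],
    [0,0,0,0],
    [0,0,-1,0],
    [0,0,-4,0],
    [0,0,-8,0],
    [0,0,-12,0],
    [0,0,-13,0],
  ],
  claw=0,
)

```text
clock: 21.95
position: [0.5532, -0.0111, 0.2595]
tool_rot: [3.136, -0.003, 1.203]
force: [-0.1, 1.0, 1.1]
grip_width: 0.0856
```

Emit:
apply_moves(
  steps=[
    [-3,2.4,-1,0],
    [-6,4.8,-2,0],
    [-9,7.2,-2,0],
    [-12,9.6,-2,0],
    [-15,12,-2,0],
    [-18,14.4,-2,0],
    [-19.8,15.9,-2,0],
    [-19.8,15.9,-2,0],
    [-19.8,15.9,-2,0],
    [-19.8,15.9,-2,0],
  ],
)

```text
clock: 22.78
position: [0.6287, -0.2517, 0.2737]
tool_rot: [-3.141, -0.0, 1.204]
force: [0.1, 0.4, 0.9]
grip_width: 0.0856
```

```bash
cat >> h.py <<'E'
def flask(p,capr,name):
    for _ in range(4): im,K,C=grab("wrist")
    q=proj(p,K,C); rad=290*capr/(C[2,3]-p[2])/.97; print("TCP",pose()[:3,3].round(4),"exp",q.round(1),round(rad,1)); cv2.imwrite(f"pics/{name}.png",im)
    for c in circ(im,q,rad,int(rad*2)) or []: print(c,toplane(c[:2],K,C,p[2]).round(4),mv(toplane(c[:2],K,C,p[2]))[0])
E
python3 - <<'E'
from h import *
flask((.6287,-.2519,.142),.0205,"w7")
E
```

```text
TCP [ 0.629  -0.2511  0.2738] exp [316.4 186.2] 22.2
(np.float32(314.8), np.float32(188.5), np.float32(21.0)) [ 0.6264 -0.2536  0.142 ] [-0.33 -0.16 13.18]
```

View pics/w7.png

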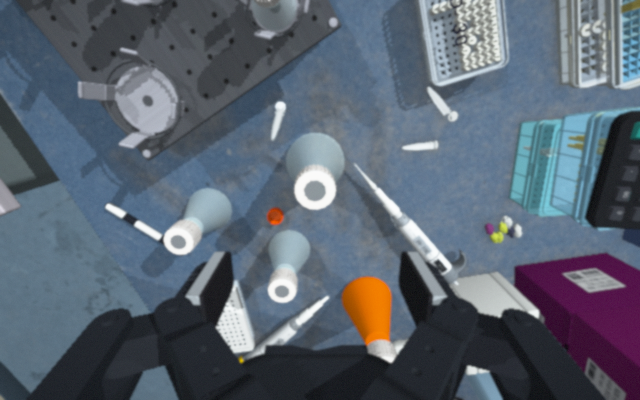

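The clear large flask's cap is at (315,188), and the orange decoy at (370,300) is left alone. Grasping the large flask.

Emit:
apply_moves(
  steps=[
    [-0.3,-0.15,2,0],
    [-0.3,-0.15,5,0],
    [-0.3,-0.15,8,0],
    [-0.3,-0.15,11,0],
    [-0.3,-0.15,13.5,0],
    [-0.3,-0.15,15.5,0],
    [-0.3,-0.15,16.5,0],
    [-0.3,-0.15,16.5,0],
    [-0.3,-0.15,16.5,0],
    [-0.3,-0.15,16.5,0],
  ],
)

```text
clock: 23.82
position: [0.6271, -0.2547, 0.11]
tool_rot: [3.14, -0.0, 1.204]
force: [-0.3, -0.2, 1.4]
grip_width: 0.0856
```

Emit:
apply_moves(
  steps=[
    [0,0,0,0],
    [0,0,0,0],
    [0,0,0,0],
    [0,0,0,0],
    [0,0,0,0],
    [0,0,0,0],
    [0,0,0,0],
    [0,0,0,0],
    [0,0,0,0],
    [0,0,0,0],
  ],
  claw=1,
  force=50,
)

```text
clock: 24.65
position: [0.6266, -0.2547, 0.1091]
tool_rot: [3.141, -0.0, 1.204]
force: [-1.1, 0.8, 7.8]
grip_width: 0.0398
```

Emit:
apply_moves(
  steps=[
    [0,0,-2,0],
    [0,0,-5,0],
    [0,0,-8.5,0],
    [0,0,-12,0],
    [0,0,-15.5,0],
    [0,0,-18.5,0],
    [0.9,-0.4,-20,0],
    [3,-1.2,-20,0],
    [6,-2.5,-20,0],
    [9,-3.7,-20,0],
  ],
)

```text
clock: 25.48
position: [0.6235, -0.156, 0.3079]
tool_rot: [-3.141, -0.0, 1.203]
force: [0.3, 1.6, -2.2]
grip_width: 0.0396
```

Emit:
apply_moves(
  steps=[
    [3,-1.25,0,0],
    [6,-2.5,0,0],
    [9,-3.7,0,0],
    [12,-5,0,0],
    [15,-6.2,0,0],
    [17.5,-7.2,0,0],
    [19.7,-8.1,0,0],
    [21.5,-8.9,0,0],
    [22.4,-9.25,0,0],
    [22.7,-9.35,0,0],
  ],
)

```text
clock: 26.32
position: [0.6178, 0.0905, 0.3078]
tool_rot: [-3.141, -0.0, 1.206]
force: [0.4, -1.1, -1.7]
grip_width: 0.0395
```

Emit:
apply_moves(
  steps=[
    [0,0,1,0],
    [0,0,2.5,0],
    [0,0,4,0],
    [0,0,5,0],
    [0,0,5.5,0],
    [0,0,5.5,0],
    [0,0,5.5,0],
    [0,0,5.5,0],
    [0,0,5.5,0],
    [0,0,5.5,0],
  ],
)

```text
clock: 27.15
position: [0.6185, 0.0882, 0.2539]
tool_rot: [3.141, -0.0, 1.204]
force: [-0.7, -0.1, -1.7]
grip_width: 0.0398
```

```bash
python3 - <<'E'
from h import *
im=held(.0329,.0205,0); cv2.imwrite("pics/w8.png",im);_,K,C=grab("wrist");print(proj(SEAT[0],K,C))
T=pose(); p=T[:3,3]+np.array([0,0,-.1091]); print("base rim centre",proj(p,K,C))
E
```

```text
exp [316.8 288.3] TCP [0.6183 0.0882 0.2535]
(np.float32(316.0), np.float32(275.2), np.float32(50.9)) [ 6.9 -0.4]
(np.float32(315.5), np.float32(290.0), np.float32(43.7)) [-0.9 -0.6]
(np.float32(307.5), np.float32(269.0), np.float32(50.6)) [10.1 -4.1]
shift TCP->seat cm [ 7.000e-02 -1.000e-02  1.745e+01]
[316.21233275 173.81976575]
base rim centre [316.398316   192.16858492]
```

View pics/w8.png

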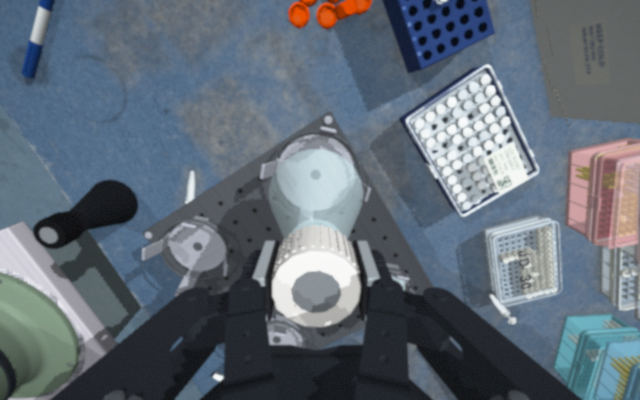

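Emit:
apply_moves(
  steps=[
    [0.1,0,0.8,0],
    [0.1,0,2,0],
    [0.1,0,3.2,0],
    [0.1,0,4.4,0],
    [0.1,0,5.2,0],
    [0.1,0,5.7,0],
    [0.1,0,6.1,0],
    [0.1,0,6.3,0],
    [0.1,0,6.4,0],
    [0.1,0,6.4,0],
  ],
)

```text
clock: 28.23
position: [0.6188, 0.0891, 0.1895]
tool_rot: [3.141, -0.0, 1.204]
force: [0.6, -0.1, -1.4]
grip_width: 0.0401
```

Emit:
apply_moves(
  steps=[
    [0,0,0.05,0],
    [0,0,0.1,0],
    [0,0,0.15,0],
    [0,0,0.2,0],
    [0,0,0.25,0],
    [0,0,0.3,0],
    [0,0,0.3,0],
    [0,0,0.3,0],
    [0,0,0.3,0],
    [0,0,0.3,0],
  ],
)

```text
clock: 29.07
position: [0.619, 0.0892, 0.1881]
tool_rot: [3.141, -0.002, 1.204]
force: [-7.5, -0.4, 22.4]
grip_width: 0.04
```

Emit:
apply_moves(
  steps=[
    [0,0,-0.1,0],
    [0,0,-0.15,0],
    [0,0,-0.15,0],
    [0,0,-0.15,0],
    [0,0,-0.15,0],
    [0,0,-0.15,0],
    [0,0,-0.15,0],
    [0,0,-0.15,0],
    [0,0,-0.15,0],
    [0,0,-0.15,0],
  ],
)

```text
clock: 29.9
position: [0.6188, 0.0892, 0.1881]
tool_rot: [3.141, -0.0, 1.204]
force: [-2.3, -0.1, 5.4]
grip_width: 0.0397
```

Emit:
apply_moves(
  steps=[
    [0,0,0,0],
    [0,0,0,0],
    [0,0,0,0],
    [0,0,0,0],
    [0,0,0,0],
    [0,0,-1,0],
    [0,0,-4,0],
    [0,0,-8,0],
    [0,0,-12,0],
    [0,0,-13,0],
  ],
  claw=0,
)

```text
clock: 30.73
position: [0.6203, 0.0885, 0.3247]
tool_rot: [3.136, -0.004, 1.203]
force: [0.1, 0.2, 0.5]
grip_width: 0.0853
```

Emit:
apply_moves(
  steps=[
    [-3,-0.2,0,0],
    [-6.5,-0.5,0,0],
    [-10,-0.8,0,0],
    [-13.5,-1,0.5,0],
    [-17,-1.3,1.5,0],
    [-20.5,-1.6,2.5,0],
    [-24,-1.8,3.5,0],
    [-27.5,-2.1,4.5,0],
    [-31,-2.4,5.5,0],
    [-34.5,-2.7,6.5,0],
  ],
)

```text
clock: 31.57
position: [0.4688, -0.2246, 0.2533]
tool_rot: [3.141, -0.0, 1.204]
force: [0.4, -0.5, -0.6]
grip_width: 0.0855
```

Emit:
apply_moves(
  steps=[
    [-3,-0.2,1.1,0],
    [-4.4,-0.25,1.1,0],
    [-4.4,-0.25,1.1,0],
    [-4.4,-0.25,1.1,0],
    [-4.4,-0.25,1.1,0],
    [-4.4,-0.25,1.1,0],
    [-4.4,-0.25,1.1,0],
    [-4.4,-0.25,1.1,0],
    [-4.4,-0.25,1.1,0],
    [-4.4,-0.25,1.1,0],
  ],
)

```text
clock: 32.4
position: [0.4517, -0.2631, 0.242]
tool_rot: [3.142, -0.0, 1.204]
force: [-0.9, 0.3, 0.2]
grip_width: 0.0853
```

```bash
python3 - <<'E'
from h import *
flask((.452,-.2635,.112),.0175,"w9"); print(telemetry.observe()['qpos'].round(2))
E
```

```text
TCP [ 0.4516 -0.2634  0.2419] exp [316.8 185.7] 19.1
(np.float32(316.5), np.float32(185.5), np.float32(18.6)) [ 0.4518 -0.2631  0.112 ] [3.000e-02 1.000e-02 1.299e+01]
[-0.06  0.41  0.64  1.88 -0.3   0.95  0.35]
```

Emit:
apply_moves(
  steps=[
    [0,0,2,0],
    [0,0,5,0],
    [0,0,8,0],
    [0,0,11,0],
    [0,0,13.5,0],
    [0,0,15.2,0],
    [0,0,16.2,0],
    [0,0,16.2,0],
    [0,0,16.2,0],
    [0,0,16.2,0],
  ],
)

```text
clock: 33.43
position: [0.452, -0.2638, 0.081]
tool_rot: [3.14, 0.0, 1.204]
force: [0.4, -0.2, -0.7]
grip_width: 0.0852
```

Emit:
apply_moves(
  steps=[
    [0,0,0,0],
    [0,0,0,0],
    [0,0,0,0],
    [0,0,0,0],
    [0,0,0,0],
    [0,0,0,0],
    [0,0,0,0],
    [0,0,0,0],
    [0,0,0,0],
    [0,0,0,0],
  ],
  claw=1,
  force=50,
)

```text
clock: 34.27
position: [0.4519, -0.2635, 0.0804]
tool_rot: [3.141, -0.0, 1.204]
force: [-0.4, 1.2, 7.4]
grip_width: 0.0337
```

Emit:
apply_moves(
  steps=[
    [0,0,-2,0],
    [0,0,-5,0],
    [0,0,-8.5,0],
    [0,0,-12,0],
    [0,0,-15.5,0],
    [0,0,-17.5,0],
    [0.9,-0.35,-18,0],
    [3,-1.15,-18,0],
    [6,-2.3,-18,0],
    [9,-3.45,-18,0],
  ],
)

```text
clock: 35.1
position: [0.451, -0.1658, 0.2593]
tool_rot: [-3.141, 0.0, 1.202]
force: [1.5, 1.6, -0.7]
grip_width: 0.0338
```

Emit:
apply_moves(
  steps=[
    [3,-1.15,0,0],
    [6,-2.3,0,0],
    [9,-3.5,0,0],
    [12,-4.6,0,0],
    [14.5,-5.6,0,0],
    [16.8,-6.45,0,0],
    [18.7,-7.2,0,0],
    [20,-7.7,0,0],
    [20.6,-7.9,0,0],
    [20.9,-8.05,0,0],
  ],
)

```text
clock: 35.93
position: [0.4511, 0.0578, 0.2594]
tool_rot: [-3.141, 0.0, 1.205]
force: [0.5, -0.2, -1.5]
grip_width: 0.0338
```

Emit:
apply_moves(
  steps=[
    [0,0,0.8,0],
    [0,0,2,0],
    [0,0,3,0],
    [0,0,3.6,0],
    [0,0,4,0],
    [0,0,4,0],
    [0,0,4,0],
    [0,0,4,0],
    [0,0,4,0],
    [0,0,4,0],
  ],
)

```text
clock: 36.77
position: [0.4516, 0.057, 0.2202]
tool_rot: [3.141, -0.0, 1.204]
force: [-0.5, 0.2, -1.0]
grip_width: 0.0337
```

```bash
python3 - <<'E'
from h import *
im=held(.0316,.0175,3); cv2.imwrite("pics/w10.png",im);_,K,C=grab("wrist");print(proj(SEAT[3],K,C))
E
```

```text
exp [317.  286.7] TCP [0.4515 0.057  0.22  ]
(np.float32(316.2), np.float32(279.0), np.float32(42.9)) [ 4.1 -0.3]
(np.float32(310.2), np.float32(287.2), np.float32(33.2)) [-0.3 -3.1]
(np.float32(318.5), np.float32(260.8), np.float32(36.6)) [13.5  0.7]
shift TCP->seat cm [-0.04  0.06 14.1 ]
[316.93318305 183.02534462]
```

View pics/w10.png

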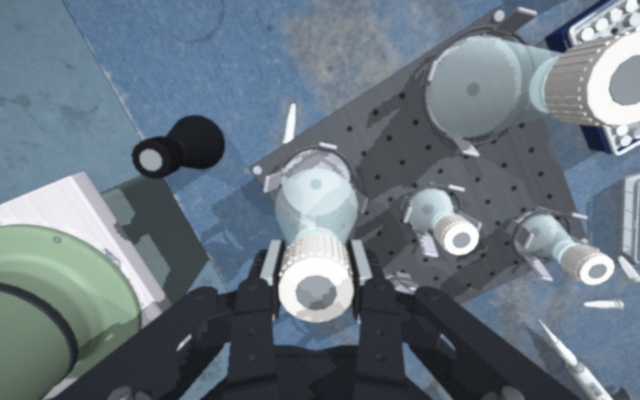

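Emit:
apply_moves(
  steps=[
    [-0.05,0.05,0.8,0],
    [-0.05,0.05,2,0],
    [-0.05,0.05,3.2,0],
    [-0.05,0.05,4.2,0],
    [-0.05,0.05,4.9,0],
    [-0.05,0.05,5.3,0],
    [-0.05,0.05,5.6,0],
    [-0.05,0.05,5.8,0],
    [-0.05,0.05,5.9,0],
    [-0.05,0.05,5.9,0],
  ],
)

```text
clock: 37.85
position: [0.4519, 0.0563, 0.161]
tool_rot: [3.141, -0.0, 1.204]
force: [-1.0, -0.5, -0.8]
grip_width: 0.0335
```

Emit:
apply_moves(
  steps=[
    [0,0,0.05,0],
    [0,0,0.1,0],
    [0,0,0.15,0],
    [0,0,0.2,0],
    [0,0,0.25,0],
    [0,0,0.3,0],
    [0,0,0.3,0],
    [0,0,0.3,0],
    [0,0,0.3,0],
    [0,0,0.3,0],
  ],
)

```text
clock: 38.68
position: [0.4523, 0.0564, 0.1592]
tool_rot: [3.141, -0.002, 1.203]
force: [-9.3, -1.1, 37.5]
grip_width: 0.0338
```

Emit:
apply_moves(
  steps=[
    [0,0,-0.1,0],
    [0,0,-0.2,0],
    [0,0,-0.2,0],
    [0,0,-0.2,0],
    [0,0,-0.2,0],
    [0,0,-0.2,0],
    [0,0,-0.2,0],
    [0,0,-0.2,0],
    [0,0,-0.2,0],
    [0,0,-0.2,0],
  ],
)

```text
clock: 39.52
position: [0.4518, 0.0563, 0.1599]
tool_rot: [-3.142, 0.0, 1.204]
force: [0.3, -0.2, -1.3]
grip_width: 0.0336
```

Emit:
apply_moves(
  steps=[
    [0,0,0,0],
    [0,0,0,0],
    [0,0,0,0],
    [0,0,0,0],
    [0,0,0,0],
    [0,0,-1,0],
    [0,0,-4,0],
    [0,0,-8,0],
    [0,0,-12,0],
    [0,0,-13,0],
  ],
  claw=0,
)

```text
clock: 40.35
position: [0.4534, 0.0559, 0.2954]
tool_rot: [3.137, -0.004, 1.202]
force: [0.7, 0.8, -0.7]
grip_width: 0.0855
```

Emit:
apply_moves(
  steps=[
    [-3,1.9,0,0],
    [-6.5,4.1,0,0],
    [-10,6.3,0,0],
    [-13.5,8.5,0.5,0],
    [-17,10.8,1.5,0],
    [-20.5,13,2,0],
    [-24,15.2,2.5,0],
    [-27.5,17.4,3,0],
    [-30.5,19.3,3.5,0],
    [-33.5,21.2,4,0],
  ],
)

```text
clock: 41.18
position: [0.5292, -0.3347, 0.2503]
tool_rot: [3.142, 0.0, 1.203]
force: [1.0, 1.4, 0.3]
grip_width: 0.0854
```

Emit:
apply_moves(
  steps=[
    [-2,1.2,0.6,0],
    [-3.2,2,0.6,0],
    [-3.2,2,0.6,0],
    [-3.2,2,0.6,0],
    [-3.2,2,0.6,0],
    [-3.2,2,0.6,0],
    [-3.2,2,0.6,0],
    [-3.2,2,0.6,0],
    [-3.2,2,0.6,0],
    [-3.2,2,0.6,0],
  ],
)

```text
clock: 42.02
position: [0.5367, -0.3692, 0.244]
tool_rot: [3.141, -0.0, 1.204]
force: [-0.1, 0.2, 1.1]
grip_width: 0.0858
```

```bash
python3 - <<'E'
from h import *
flask((.5374,-.3695,.112),.0175,"w11")
E
```

```text
TCP [ 0.5366 -0.3695  0.2439] exp [317.1 184.9] 19.0
(np.float32(317.2), np.float32(185.0), np.float32(18.2)) [ 0.5374 -0.3696  0.112 ] [ 0.02  0.08 13.19]
```

Emit:
apply_moves(
  steps=[
    [0,0.1,2,0],
    [0,0.1,5,0],
    [0,0.1,8,0],
    [0,0.1,11,0],
    [0,0.1,13.5,0],
    [0,0.1,15.4,0],
    [0,0.1,16.4,0],
    [0,0.1,16.4,0],
    [0,0.1,16.4,0],
    [0,0.1,16.4,0],
  ],
)

```text
clock: 43.05
position: [0.5381, -0.3704, 0.0813]
tool_rot: [3.14, 0.0, 1.204]
force: [0.6, 0.0, 0.6]
grip_width: 0.0855
```

Emit:
apply_moves(
  steps=[
    [0,0,0,0],
    [0,0,0,0],
    [0,0,0,0],
    [0,0,0,0],
    [0,0,0,0],
    [0,0,0,0],
    [0,0,0,0],
    [0,0,0,0],
    [0,0,0,0],
    [0,0,0,0],
  ],
  claw=1,
  force=50,
)

```text
clock: 43.88
position: [0.5379, -0.37, 0.0805]
tool_rot: [3.141, 0.0, 1.204]
force: [0.0, 1.7, 5.1]
grip_width: 0.0337
```

Emit:
apply_moves(
  steps=[
    [0,0,-2,0],
    [0,0,-5,0],
    [0,0,-8.5,0],
    [0,0,-12,0],
    [0,0,-15.5,0],
    [0,0,-17.5,0],
    [0.6,-0.4,-18,0],
    [2.2,-1.4,-18,0],
    [4.7,-3,-18,0],
    [7.4,-4.7,-18,0],
  ],
)

```text
clock: 44.72
position: [0.5193, -0.2833, 0.2591]
tool_rot: [-3.141, 0.0, 1.202]
force: [0.8, 0.1, -1.0]
grip_width: 0.0337
```

Emit:
apply_moves(
  steps=[
    [2.6,-1.7,0,0],
    [5.2,-3.3,0,0],
    [7.7,-4.9,0,0],
    [10,-6.4,0,0],
    [12,-7.7,0,0],
    [13.5,-8.6,0,0],
    [14.5,-9.3,0,0],
    [14.9,-9.6,0,0],
    [14.9,-9.6,0,0],
    [14.9,-9.6,0,0],
  ],
)

```text
clock: 45.55
position: [0.484, -0.1107, 0.2598]
tool_rot: [-3.142, 0.0, 1.204]
force: [-0.3, -0.1, -1.1]
grip_width: 0.0337
```

Emit:
apply_moves(
  steps=[
    [0,0,0.8,0],
    [0,0,2,0],
    [0,0,3,0],
    [0,0,3.6,0],
    [0,0,4,0],
    [0,0,4,0],
    [0,0,4,0],
    [0,0,4,0],
    [0,0,4,0],
    [0,0,4,0],
  ],
)

```text
clock: 46.38
position: [0.4843, -0.1104, 0.2202]
tool_rot: [3.141, -0.0, 1.204]
force: [-0.5, 0.4, -1.3]
grip_width: 0.0342
```

```bash
python3 - <<'E'
from h import *
im=held(.0315,.0175,4); cv2.imwrite("pics/w12.png",im);_,K,C=grab("wrist");print(proj(SEAT[4],K,C))
E
```

```text
exp [317.  286.5] TCP [ 0.4842 -0.1103  0.22  ]
(np.float32(316.0), np.float32(276.2), np.float32(43.2)) [ 5.5 -0.5]
(np.float32(316.0), np.float32(286.2), np.float32(38.0)) [ 0.2 -0.5]
(np.float32(316.0), np.float32(264.2), np.float32(40.2)) [11.7 -0.5]
shift TCP->seat cm [ 0.03  0.02 14.1 ]
[316.55631115 182.33751695]
```

View pics/w12.png

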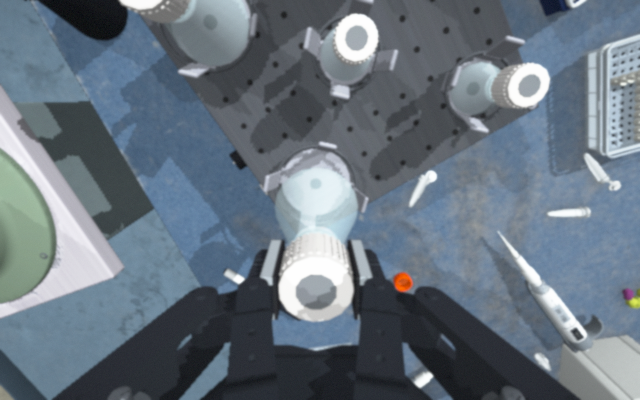

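The seat dot is at (316,183), as predicted, and the held cap is centred at (316,286). Lowering.

Emit:
apply_moves(
  steps=[
    [0,0.03,0.8,0],
    [0,0.03,2,0],
    [0,0.03,3.2,0],
    [0,0.03,4.2,0],
    [0,0.03,4.9,0],
    [0,0.03,5.3,0],
    [0,0.03,5.6,0],
    [0,0.03,5.8,0],
    [0,0.03,5.9,0],
    [0,0.03,5.9,0],
  ],
)

```text
clock: 47.47
position: [0.4845, -0.1105, 0.161]
tool_rot: [3.141, -0.0, 1.204]
force: [0.2, 0.2, -1.1]
grip_width: 0.0335
```

Emit:
apply_moves(
  steps=[
    [0,0,0.05,0],
    [0,0,0.1,0],
    [0,0,0.15,0],
    [0,0,0.2,0],
    [0,0,0.25,0],
    [0,0,0.3,0],
    [0,0,0.3,0],
    [0,0,0.3,0],
    [0,0,0.3,0],
    [0,0,0.3,0],
  ],
)

```text
clock: 48.3
position: [0.4848, -0.1106, 0.1592]
tool_rot: [3.141, -0.001, 1.203]
force: [-8.9, 2.3, 33.8]
grip_width: 0.0339
```

Emit:
apply_moves(
  steps=[
    [0,0,-0.1,0],
    [0,0,-0.2,0],
    [0,0,-0.2,0],
    [0,0,-0.2,0],
    [0,0,-0.2,0],
    [0,0,-0.2,0],
    [0,0,-0.2,0],
    [0,0,-0.2,0],
    [0,0,-0.2,0],
    [0,0,-0.2,0],
  ],
)

```text
clock: 49.13
position: [0.4844, -0.1105, 0.1599]
tool_rot: [-3.141, 0.0, 1.204]
force: [-0.3, -0.1, -0.5]
grip_width: 0.0338
```

Emit:
apply_moves(
  steps=[
    [0,0,0,0],
    [0,0,0,0],
    [0,0,0,0],
    [0,0,0,0],
    [0,0,0,0],
    [0,0,-1,0],
    [0,0,-4,0],
    [0,0,-8,0],
    [0,0,-12,0],
    [0,0,-13,0],
  ],
  claw=0,
)

```text
clock: 49.97
position: [0.4857, -0.1116, 0.2956]
tool_rot: [3.136, -0.002, 1.202]
force: [0.2, 0.2, 0.9]
grip_width: 0.0856
```

Emit:
apply_moves(
  steps=[
    [-2,1,-2,0],
    [-5,2,-4,0],
    [-8,4,-6,0],
    [-11,5,-8,0],
    [-14,7,-8,0],
    [-16,8,-8,0],
    [-16,8,-8,0],
    [-16,8,-8,0],
    [-16,8,-8,0],
    [-16,8,-8,0],
  ],
)

```text
clock: 50.8
position: [0.5018, -0.2874, 0.3702]
tool_rot: [3.142, -0.0, 1.205]
force: [0.4, 0.1, 0.6]
grip_width: 0.0852
```

```bash
python3 - <<'E'
from h import *
Ht=[.142,.074,.074,.112,.112]; rr=[.0205,.014,.014,.0175,.0175]
for n in ["wrist","top"]:
    im,K,C=grab(n)
    if n=="wrist": cv2.imwrite("pics/w13.png",im)
    for i in range(5):
        p=SEAT[i]+[0,0,Ht[i]]; q=proj(p,K,C)
        if not(30<q[0]<610 and 30<q[1]<370): print(n,i,"out"); continue
        c=circ(im,q,K[0,0]*rr[i]/(C[2,3]-p[2]),25); print(n,i,q.round(1),c and c[0][:2], c and ((toplane(c[0][:2],K,C,p[2])-p)[:2]*1000).round(1))
im,_,_=grab("scene"); cv2.imwrite("pics/s1.png",cv2.resize(im[130:260,240:420],None,fx=4,fy=4,interpolation=cv2.INTER_CUBIC))
E
```

```text
wrist 0 out
wrist 1 out
wrist 2 out
wrist 3 out
wrist 4 out
top 0 [266.7 149.9] (np.float32(266.5), np.float32(150.5)) [-1.5  0.5]
top 1 [328.1 142.7] (np.float32(328.5), np.float32(143.2)) [-1.4 -1.1]
top 2 [305.1 177.8] (np.float32(303.2), np.float32(177.5)) [0.8 5.5]
top 3 [280.6 212.8] None None
top 4 [341.8 199.8] (np.float32(341.8), np.float32(199.8)) [-0.  -0.1]
```

View pics/s1.png

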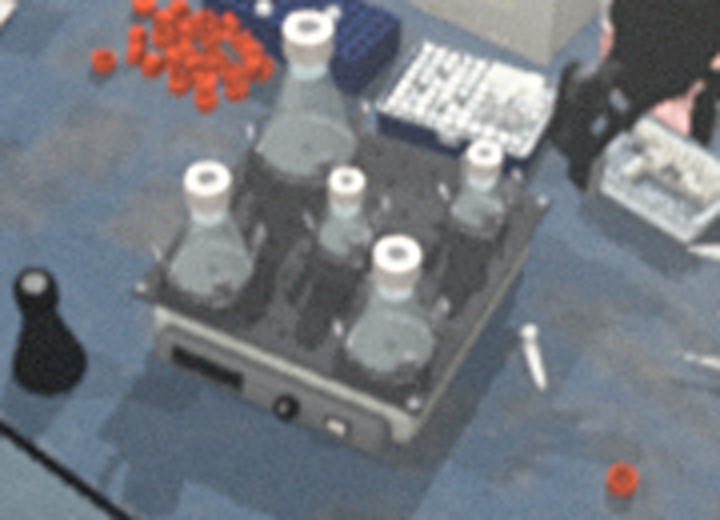

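View pics/w13.png

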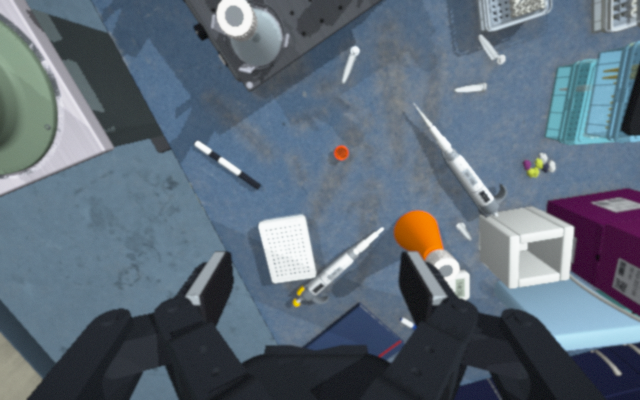

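```bash
python3 - <<'E'
from h import *
_,K,C=grab("scene")
for i,h,c in [(0,.142,(308,27)),(1,.074,(484,154)),(2,.074,(347,182)),(3,.112,(208,178)),(4,.112,(397,250))]:
    print(i,(np.array([240+c[0]/4,130+c[1]/4])-proj(SEAT[i]+[0,0,h],K,C)).round(1))
from workcell import workorder
print(telemetry.observe()['clock'], workorder.job_done())
E
```

```text
0 [-0.1 -0.3]
1 [-0.2  0. ]
2 [-0.5  0. ]
3 [0.5 0. ]
4 [ 0.3 -0.9]
the job is handed in; nothing more can be done
51.0 None
```

All five flasks are standing upright in clamps of their own size. I handed the job in at 51 s, with the gripper open and clear of everything.

**Placement:** The large flask is in the far-left clamp. The small flasks are in the far-right and centre clamps, and the medium flasks are in the two near clamps. I didn't touch the orange or black decoys.

**Checks that agreed:**
- Each flask was lowered until it pressed on its seat, with upward forces of 22–38 N. The clamp seat height from each contact came out at 79 mm, to within about 0.5 mm.
- In the last scene picture all five stand upright, and every cap top lies within 1 px of where a fully seated flask should show it.

**Checks that disagreed or failed:**
- In the last top-camera check, the automatic circle fit found no cap on the left medium flask. It also put the centre small flask 5.5 mm off. I think the fit was wrong in both cases, since the scene picture shows both caps in place.
- At the end the wrist camera was no use for checking cap positions, because the caps lay outside the area I could measure.

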